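# Check the caps of the stone jars and shelve them

### The arm

A 7-joint arm with a two-finger parallel gripper is mounted at the origin on the work surface. World frame = base frame: x ahead of the robot, y to its left, z up, the work surface at z = 0. Lengths are in mm, angles in rad, forces in N, time in s.
With the tool pointing down it reaches from about 425 to 950 mm from the base axis. Payload 16.7 kg.
Tool frame: the origin (TCP) lies midway between the tips of the shut fingers; the grasp point (between the pads) lies 19 mm behind it; z points along the fingers, y is the line along which they close (so a half turn about z gives the same grasp; the last joint's range is limited). The gripper opens to 94 mm and grips with 3 to 60 N. Pads are 16 mm wide; open, the fingers measure 119 mm over their backs; the gripper's body (75 mm by 177 mm) begins 78 mm behind the grasp point.
Start: joints at [-1.319, 0.426, 0.074, 1.606, -0.034, 1.111, -0.067], TCP at [263.976, 621.201, 205.467] pointing down, gripper open.
Joint ranges: [-2.85, 2.85], [-0.5, 2.14], [-1.23, 1.37], [0.21, 2.46], [-1.02, 4.16], [0.16, 2.05], [-2.73, 2.73]. Speed limits (rad/s): [1.89, 1.89, 2.39, 2.39, 3.01, 3.01, 3.01].

### API

Orientations are given as a rotation vector (axis times angle).
In Python, from station import env gives the robot as it stands. The module is installed in compiled form; this text tells all that it offers.
- The arm moves only by the tool carry_out, never from a script. Its argument "commands" is text: rows parted by semicolons, each of 5 numbers parted by spaces: the closure, from 0 (fully open) to 1 (shut), then the shift along the tool's x, y, z in cm, then the turn about the tool's z in rad. In form: jaw tx ty tz spin; .... A call has 1 to 5 rows; each row shifts and turns the commanded pose from where the row before left it, along the tool's axes as they then stand; what a row does not reach is not made up. A row lasts 1/10 s, in which the tool goes at most 50 mm and 8.59 degrees, less where a joint would pass 70% of its speed; a pose out of reach is approached as far as the arm can. A call with a gripper value outside its range is refused whole. The fingers move at their own pace and stop on an object; "newtons" is the grip in N (left out, the last holds). Time passes only in rows, so rows that do not move let the fingers close. It gives the time, the measured TCP pose, the force, the opening and the grip force at its end, in the units of the state.
- env.get_obs(): the state, without advancing time (a new reading comes with each control period).
- env.camera(name): name is "scene" or "top" or "wrist"; returns (picture, depth): 384x512x3 uint8, red, green, blue; 384x512 float32, mm along the optical axis (not along the pixel's ray), 0 where there is no reading.
- env.calibration(name): a dict with "fx", "fy", "cx", "cy" (pixels), "rvec" (rotation vector, rad) and "tvec" (3), from world to camera coordinates, as OpenCV has them; the wrist camera has in their place "T_tool_cam" (4x4, takes a point from camera to tool coordinates, whose origin is the TCP and whose axes are the flange's). Camera axes: x right, y down, z forward; pixel columns grow to the right and rows downward; lengths in mm; the calibration is good to about 2 mm. A picture is of the moment at which its call begins: read the wrist's pose just before it. calibration takes no time and is no camera call.
- env.job_done(): hands the job in; it is judged then, once.
The state is a dict: "time_s": time; "joint_positions": joint angles; "qd": joint speeds; "joint_efforts": joint torques, N m; "eef_pos": TCP position; "ee_rot": TCP orientation; "ft_force": force on the tool from outside, world axes, zero at the start; "moment": the same for the moment, N m; "gripper_width": opening from 0.0 (shut) to 1.0 (fully open); "finger_force": force on a finger pad.
Only numpy, scipy, OpenCV 4.12 (cv2) and the standard library are available. Lean on these libraries where they do the work, as an engineer would, in place of code of your own. Each camera call takes 0.05 s, during which the arm holds its last target. There are 200 camera calls.

### The job

Lift the stray green jar by its body, as its cap is loose, and stand it in the free pocket of the black caddy; the square pockets keep the jars from turning, so that each cap, red, blue and green, can be tried there with a twist and any loose one screwed down until it stops. Then shelve each of these three jars upright in the rack bay marked with its own colour card, and let go. Never lift a jar by a loose cap or set one on the rack with its cap loose, do not tip the jars or drop them from a height, and leave everything else where it stands.

Things in the scene. Friction and masses are not known exactly. Their poses are not given: they have to be found in the camera images.
- jar_red: A square clear jar of red stones with a round white screw cap that carries a red sticker. Body 50 x 50 mm and 62 mm high with flat, upright sides, a 38 mm neck to 68 mm, then the cap, 44 mm across, from 68 to 88 mm. Origin: centre of its underside; z up; x and y along its flat sides (all four sides are alike). About 170 g. Starts in one of the caddy's pockets, square to it.
- jar_blue: A square clear jar of blue stones with a round white screw cap that carries a blue sticker. Body 50 x 50 mm and 62 mm high with flat, upright sides, a 38 mm neck to 68 mm, then the cap, 44 mm across, from 68 to 88 mm. Origin: centre of its underside; z up; x and y along its flat sides (all four sides are alike). About 170 g. Starts in one of the caddy's pockets, square to it.
- jar_green: A square clear jar of green stones with a round white screw cap that carries a green sticker. Body 50 x 50 mm and 62 mm high with flat, upright sides, a 38 mm neck to 68 mm, then the cap, 44 mm across, from 68 to 88 mm. Origin: centre of its underside; z up; x and y along its flat sides (all four sides are alike). About 170 g. The stray: starts standing on the bench, with the glue bottle close beside its +x side, so only its two y sides are free to be gripped.
- cap_red (a joint): Turn of the red jar's cap about the vertical, rad; grows as it is screwed down (clockwise from above), stays where left. Zero is arbitrary and each thread ends at its own reading, so the number does not tell loose from tight: a tight cap turns no farther; a loose one turns on against 0.15 N m of drag, up to 1.8 rad, then stops hard, and the gripper slips round its rim. May be loose or tight.
- cap_blue (a joint): Turn of the blue jar's cap about the vertical, rad; grows as it is screwed down (clockwise from above), stays where left. Zero is arbitrary and each thread ends at its own reading, so the number does not tell loose from tight: a tight cap turns no farther; a loose one turns on against 0.15 N m of drag, up to 1.8 rad, then stops hard, and the gripper slips round its rim. May be loose or tight.
- cap_green (a joint): Turn of the green jar's cap about the vertical, rad; grows as it is screwed down (clockwise from above), stays where left. Zero is arbitrary and each thread ends at its own reading, so the number does not tell loose from tight: a tight cap turns no farther; a loose one turns on against 0.15 N m of drag, up to 1.8 rad, then stops hard, and the gripper slips round its rim. Loose at the start.
- caddy: Black moulded block screwed to the bench, 172 x 172 x 22 mm, with four square pockets 56 mm wide and 16 mm deep (chamfered mouths), floors 6 mm above the bench, centred 40 mm either way from its centre along its own x and y. Two pockets hold the red and the blue jar, one the stud tub, one is free. Origin: centre of the underside.
- cell_green: Green card lying flat on the floor of the caddy's one free pocket. Origin: centre of that pocket's floor, axes as the caddy's. Thin and fixed; the jar stands on it.
- rack: Fixed wooden stepped rack. Front step: five bays along its y, 62 mm apart (middle one at y = 0), floors 30 mm above the bench, 59 mm wide between dividers 18 mm high, 68 mm deep behind a 10 mm lip. Upper step 75 mm high, its fixed jars 86 mm behind the bay centres, 151 mm high. End boards just outside, 48 mm high beside the bays. Origin: under the middle bay at bench height; x points to the rear.
- bay_red: Red card on the floor of the bay where the red jar belongs, with a red tab on the rack's front edge. Origin: centre of the bay's floor, axes as the rack's. Thin and fixed; the jar stands on it, any side to the front.
- bay_blue: Blue card on the floor of the bay where the blue jar belongs, with a blue tab on the rack's front edge. Origin: centre of the bay's floor, axes as the rack's. Thin and fixed; the jar stands on it, any side to the front.
- bay_green: Green card on the floor of the bay where the green jar belongs, with a green tab on the rack's front edge. Origin: centre of the bay's floor, axes as the rack's. Thin and fixed; the jar stands on it, any side to the front.
- stock_black: Jar of black stones, same size as the others, already shelved in a bay. Leave it.
- stock_silver: Jar of silver stones, same size as the others, already shelved in a bay. Leave it.
- stud_tub: Open square tub of studs, 48 x 48 x 40 mm, in a caddy pocket. Origin: centre of the underside. Leave it.
- glue_bottle: White glue bottle, 30 mm across and 83 mm high, standing 53 to 60 mm from the stray jar's centre (centre to centre). Origin: centre of the underside. Leave it.
- tape_roll: Blue roll of masking tape lying flat, 90 mm across, 24 mm high. Leave it.
- wax_pencil: Wax picking pencil lying on the bench, 175 mm long along its x, 8.5 mm thick. Leave it.
- squeegee: Flat orange squeegee, 104 x 62 x 8 mm, lying on the bench. Leave it.

How it is judged (in metres and radians):
On the way:
1. the stray green jar stands released in the caddy's free pocket (horizontal distance between jar_green and cell_green below 0.008 m and z of jar_green in the frame of caddy below 0.01 m and angle between jar_green's own z axis and vertical below 0.08 rad and contact force between the fingers and jar_green below 0.3 N), for 0.2 s.
At the end, for the whole second after the job is handed in: Each of the three jars stands at rest and upright (within 0.06 rad) on the floor of the bay of its own colour, its centre within 12 mm of the card's, with its cap within 0.15 rad of its stop; released (horizontal distance between jar_red and bay_red below 0.012 m and z of jar_red in the frame of rack between 0.026 and 0.034 m and angle between each of jar_red, jar_blue, jar_green's own z axis and vertical below 0.06 rad and value of joint cap_red above 2.75 rad and linear speed of each of jar_red, jar_blue, jar_green below 0.02 m/s and horizontal distance between jar_blue and bay_blue below 0.012 m and z of jar_blue in the frame of rack between 0.026 and 0.034 m and value of joint cap_blue above 2.25 rad and horizontal distance between jar_green and bay_green below 0.012 m and z of jar_green in the frame of rack between 0.026 and 0.034 m and value of joint cap_green above 3.25 rad); the robot touches nothing.
It fails at once if a jar lifted by a loose cap ((value of joint cap_red below 2.75 rad and contact force between the fingers and jar_red above 1 N and z of the grasp point in the frame of jar_red above 0.068 m and height (world z) of jar_red above 0.03 m) or (value of joint cap_blue below 2.25 rad and contact force between the fingers and jar_blue above 1 N and z of the grasp point in the frame of jar_blue above 0.068 m and height (world z) of jar_blue above 0.03 m) or (value of joint cap_green below 3.25 rad and contact force between the fingers and jar_green above 1 N and z of the grasp point in the frame of jar_green above 0.068 m and height (world z) of jar_green above 0.03 m)).
It fails at once if a jar set on the rack with its cap loose ((z of jar_red in the frame of rack below 0.036 m and x of jar_red in the frame of rack between -0.03 and 0.03 m and y of jar_red in the frame of rack between -0.16 and 0.16 m and value of joint cap_red below 2.75 rad) or (z of jar_blue in the frame of rack below 0.036 m and x of jar_blue in the frame of rack between -0.03 and 0.03 m and y of jar_blue in the frame of rack between -0.16 and 0.16 m and value of joint cap_blue below 2.25 rad) or (z of jar_green in the frame of rack below 0.036 m and x of jar_green in the frame of rack between -0.03 and 0.03 m and y of jar_green in the frame of rack between -0.16 and 0.16 m and value of joint cap_green below 3.25 rad)).
It fails at once if a jar tipped over (angle between any of jar_red, jar_blue, jar_green's own z axis and vertical above 0.6 rad).
It fails at once if a jar let go in the air, its foot over 46 mm above the bench (16 mm above the bay floors) ((height (world z) of jar_red above 0.046 m and contact force between anything else and jar_red below 0.02 N) or (height (world z) of jar_blue above 0.046 m and contact force between anything else and jar_blue below 0.02 N) or (height (world z) of jar_green above 0.046 m and contact force between anything else and jar_green below 0.02 N)).
It fails at once if something else shifted more than 15 mm or knocked over (distance of any of stock_black, stock_silver, stud_tub, glue_bottle, tape_roll, wax_pencil, squeegee from where it was at the start of the episode above 0.015 m or angle between any of stock_black, stock_silver, stud_tub, glue_bottle's own z axis and vertical above 0.3 rad).
It also fails if it takes over 72 s, if anything falls off the work surface, if the arm or the gripper's body presses on something with over 40 N, if the wrist force passes 120 N, or if a joint passes its speed limit or range.

## Working session

There is one attempt and no reset: what is moved stays moved. The work goes in short steps, Python scripts to look and compute and a tool call to move; the robot and the scene stay as the last step left them, time stands still between calls to the robot, and variables do not carry over. Pictures are saved under pics/ and viewed, at most 10 in all, crops included, and the job is handed in when it is done.

Besides the shell and the picture viewer there is one more tool, called after ">>>" as name(argument=value, ...), one argument or row to a line, values as JSON. carry_out: Moves the arm, as the interface text tells. Its arguments: {"type":"object","properties":{"commands":{"type":"string"},"newtons":{"type":"number"}},"required":["commands"]}

```bash
mkdir -p pics
cat > h.py <<'E'
import numpy as np, cv2
from station import env
from scipy.spatial.transform import Rotation as R
def cam(n):
    o=env.get_obs(); im,d=env.camera(n); c=env.calibration(n)
    K=np.array([[c['fx'],0,c['cx']],[0,c['fy'],c['cy']],[0,0,1]])
    if n=='wrist':
        T=np.eye(4);T[:3,:3]=R.from_rotvec(o['ee_rot']).as_matrix();T[:3,3]=o['eef_pos'];T=T@np.array(c['T_tool_cam'])
    else:
        T=np.eye(4);T[:3,:3]=R.from_rotvec(np.ravel(c['rvec'])).as_matrix();T[:3,3]=np.ravel(c['tvec']);T=np.linalg.inv(T)
    return im,d,K,T
def ray(uv,K,T,z):
    uv=np.atleast_2d(np.asarray(uv,float)); r=np.c_[uv,np.ones(len(uv))]@np.linalg.inv(K).T@T[:3,:3].T
    return T[:3,3]+r*((z-T[2,3])/r[:,2])[:,None]
def cloud(d,K,T):
    v,u=np.indices(d.shape); p=np.stack([(u-K[0,2])/K[0,0]*d,(v-K[1,2])/K[1,1]*d,d],-1)
    return p@T[:3,:3].T+T[:3,3]
def save(n,im): cv2.imwrite('pics/'+n+'.png',im[:,:,::-1])
E
python3 - <<'E'
from h import *
o=env.get_obs(); print(o)
a=cam('top');b=cam('scene')
print(a[3],a[2],b[3][:3,3])
save('top',a[0]);save('scene',b[0])
np.savez('top.npz',im=a[0],d=a[1],K=a[2],T=a[3])
E
```

```text
{'time_s': 0.0, 'joint_positions': array([-1.31851154,  0.4267341 ,  0.07384682,  1.6065985 , -0.0340876 ,
        1.11074656, -0.0670902 ]), 'qd': array([ 4.00835389e-05,  5.54205616e-04,  3.16150772e-04,  3.39027313e-05,
       -4.01653502e-04,  1.56729614e-03,  5.88350876e-04]), 'joint_efforts': array([-1.62952416e-03, -9.35840607e+01,  3.66594046e+00, -4.54171050e+01,
       -4.90244315e-02,  2.04595743e-02,  7.45561215e-05]), 'eef_pos': array([263.83234899, 620.85037827, 204.77783173]), 'ee_rot': array([-6.26875452e-01, -3.07826476e+00,  1.91422924e-03]), 'ft_force': array([0.62327385, 0.41143281, 0.63389547]), 'moment': array([-0.0477977 ,  0.00653488,  0.03063644]), 'finger_force': 0.0, 'gripper_width': 0.9992568619086061}
[[-1.07313699e-02 -9.81652820e-01  1.90374839e-01  3.27709480e+02]
 [-9.99912579e-01  1.20055502e-02  5.54091324e-03 -1.34857804e+01]
 [-7.72480779e-03 -1.90298734e-01 -9.81695838e-01  1.26098291e+03]
 [ 0.00000000e+00  0.00000000e+00  0.00000000e+00  1.00000000e+00]] [[451.00962276   0.         252.40148816]
 [  0.         451.00962276 181.99613823]
 [  0.           0.           1.        ]] [961.79896011 588.63426525 547.788696  ]
```

View pics/top.png

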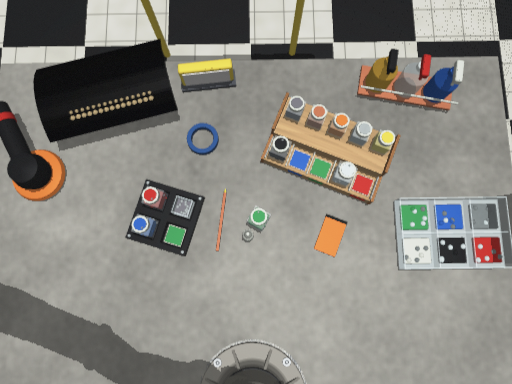

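View pics/scene.png

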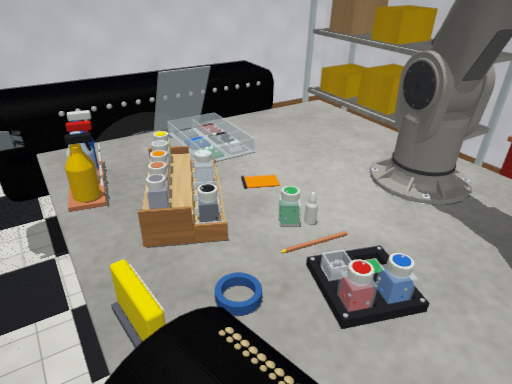

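The top view shows the caddy at about (165,217): red jar (152,197), blue jar (142,227), tub (182,207), free pocket (174,236). The stray is at (259,218) with the glue at (247,236). The rack bays are black (280,147), blue (300,160), green (321,169), silver (346,173) and red (363,185). The scene view agrees.

Run:
```python
from h import *
z=np.load('top.npz');im,d,K,T=[z[k] for k in('im','d','K','T')]
hsv=cv2.cvtColor(im,cv2.COLOR_RGB2HSV);P=cloud(d,K,T)
hue={'red':(0,1),'blue':(105,128),'green':(50,80)}
def blob(px,col,zz,r=11):
    h=hsv[...,0].astype(int); s=(hsv[...,1]>120)&(hsv[...,2]>60)
    m={'red':(h<8)|(h>172),'blue':(h>100)&(h<130),'green':(h>45)&(h<85)}[col]&s
    w=np.zeros_like(m);w[px[1]-r:px[1]+r+1,px[0]-r:px[0]+r+1]=1
    n,l,st,c=cv2.connectedComponentsWithStats((m&w).astype(np.uint8))
    i=1+np.argmax(st[1:,4]); mm=l==i
    rect=cv2.minAreaRect(np.argwhere(mm)[:,::-1].astype(np.float32))
    p=ray(c[i],K,T,zz)[0]; print(col,px,st[i],c[i].round(1),p.round(1),'depthmed',np.median(P[mm],0).round(1),rect[1],rect[2])
    return p
r=blob((152,196),'red',94);b=blob((142,226),'blue',94);c=blob((174,236),'green',6,14)
g=blob((259,217),'green',88)
B=blob((300,160),'blue',30,14);G=blob((321,169),'green',30,14);Rr=blob((363,185),'red',30,14)
for a,q in((r,b),(b,c),(r,c),(B,G),(G,Rr)):
    v=(q-a)[:2];print(np.hypot(*v),np.arctan2(v[1],v[0]))
# white objects
for n,px in(('glue',(247,236)),('tub',(182,207)),('black',(280,146)),('silver',(347,171))):
    q=P[px[1]-9:px[1]+10,px[0]-9:px[0]+10].reshape(-1,3);q=q[q[:,2]>(q[:,2].max()-8)];print(n,len(q),q.mean(0))
```

```text
red (152, 196) [144 189  12  12 110] [149.4 194.4] [524.3 263.9  94. ] depthmed [524.9 264.2  94. ] (11.0, 11.0) 90.0
blue (142, 226) [134 218  12  12 106] [139.3 223.4] [448.1 287.7  94. ] depthmed [448.8 288.2  94.1] (11.0, 11.0) 90.0
green (174, 236) [165 226  19  19 237] [174.4 235.1] [423.7 211.7   6. ] depthmed [423.9 212.    6.2] (15.178932189941406, 15.495161056518555) 18.434947967529297
green (259, 217) [253 211  11  11  92] [258.2 216.3] [463.9 -21.   88. ] depthmed [464.3 -20.5  88. ] (10.0, 10.0) 90.0
blue (300, 160) [290 151  20  19 244] [299.4 159.9] [ 627.9 -139.    30. ] depthmed [ 627.5 -138.5   30.1] (15.969799041748047, 15.041322708129883) 21.801410675048828
green (321, 169) [311 159  19  19 228] [319.9 167.9] [ 604.1 -195.6   30. ] depthmed [ 604.2 -195.2   30.4] (15.412713050842285, 14.484235763549805) 21.801406860351562
red (363, 185) [352 175  21  20 256] [362.1 184.3] [ 556.3 -310.6   30. ] depthmed [ 556.9 -310.6   30. ] (16.71257972717285, 15.227017402648926) 21.801410675048828
79.80352861864088 2.838613202606134
79.84023405089071 -1.8817276213129588
113.33311935567494 -2.662921763144571
61.38742733946646 -1.9684208350759076
124.49789653390891 -1.9651896844734587
glue 1 [ 327.70948047  -13.48578035 1260.98290515]
tub 1 [ 327.70948047  -13.48578035 1260.98290515]
black 1 [ 327.70948047  -13.48578035 1260.98290515]
silver 1 [ 327.70948047  -13.48578035 1260.98290515]
```

>>> carry_out(
  commands="0 -3.7 -2.78 0 0;0 -3.7 -2.78 0 0;0 -3.7 -2.78 0 0;0 -3.7 -2.78 0 0;0 -3.7 -2.78 0 0",
)

```text
time_s: 0.6
eef_pos: [380.4, 419.0, 205.3]
ee_rot: [-0.627, -3.078, 0.0]
ft_force: [1.4, -0.2, 0.2]
gripper_width: 1.0
finger_force: 0.0
```

>>> carry_out(
  commands="0 -3.7 -2.78 0 0;0 -3.7 -2.78 0 0;0 -3.7 -2.78 0 0;0 -1.98 -4.15 0 0;0 -1.98 -4.15 0 0",
)

```text
time_s: 1.1
eef_pos: [453.5, 206.8, 205.1]
ee_rot: [-0.628, -3.078, 0.001]
ft_force: [1.4, -0.4, -0.4]
gripper_width: 1.001
finger_force: 0.0
```

>>> carry_out(
  commands="0 -1.98 -4.15 0 0;0 -1.98 -4.15 0 0;0 -1.98 -4.15 0 0;0 -1.98 -4.15 0 0;0 -1.98 -4.15 0 0",
)

```text
time_s: 1.6
eef_pos: [462.9, -22.6, 205.6]
ee_rot: [0.627, 3.078, 0.001]
ft_force: [0.5, 0.0, 1.0]
gripper_width: 0.998
finger_force: 0.0
```

>>> carry_out(
  commands="0 0 0 0 0;0 0 0 0 0",
)

```text
time_s: 1.8
eef_pos: [463.2, -21.6, 205.4]
ee_rot: [-0.63, -3.077, -0.0]
ft_force: [-0.0, -0.3, 0.6]
gripper_width: 1.0
finger_force: 0.0
```

```bash
cat >> h.py <<'E'
def go(x,y,z,th=None):
    o=env.get_obs(); p=np.array(o['eef_pos']); M=R.from_rotvec(o['ee_rot']).as_matrix()
    t0=np.arctan2(M[1,1],M[0,1]); s=M.T@(np.array([x,y,z])-p)/10
    sp=0 if th is None else t0-th
    c,w=np.cos(sp),np.sin(sp)   # axes after spinning first
    s2=[c*s[0]+w*s[1],-w*s[0]+c*s[1],s[2]]
    print('t',round(o['time_s'],2),'tcp',p.round(1),'th',round(t0,3),'q7',o['joint_positions'][6].round(2),'F',np.round(o['ft_force'],1),'M',np.round(o['moment'],2),'w',round(o['gripper_width']*94,1),'ff',round(o['finger_force'],1))
    print(' spin',round(sp,3),'then shift cm',np.round(s2,2),'| no spin',s.round(2))
E
python3 - <<'E'
from h import *
go(464,-21,205)
im,d,K,T=cam('wrist'); print(T[:3,3]);save('w1',im);np.savez('w1.npz',im=im,d=d,K=K,T=T)
E
```

```text
t 1.8 tcp [463.2 -21.6 205.4] th 1.167 q7 1.12 F [-0.  -0.3  0.6] M [ 0.06  0.   -0.  ] w 94.0 ff 0.0
 spin 0 then shift cm [-0.05  0.09  0.04] | no spin [-0.05  0.09  0.04]
[389.12078035   9.28183494 384.76837434]
```

View pics/w1.png

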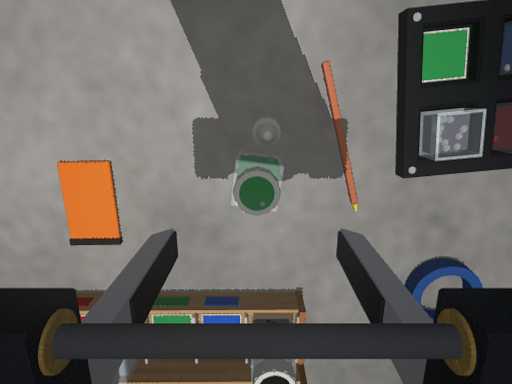

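The wrist view shows the green cap at (257,190), the far body edge at about (238–284,157), and the glue bottle at (267,131) beyond it. I'll get the yaw from depth.

Run:
```python
from h import *
z=np.load('w1.npz');im,d,K,T=[z[k] for k in('im','d','K','T')]
P=cloud(d,K,T)
w=np.zeros(d.shape,bool);w[100:225,220:300]=1;w&=d>0
X=P[...,0];Y=P[...,1];Z=P[...,2]
cap=w&(Z>84)&(Z<93)
print('cap',P[cap].mean(0),(P[cap].max(0)+P[cap].min(0))/2,np.ptp(P[cap],0),cap.sum())
b=w&(Z>50)&(Z<66)&(np.hypot(X-464,Y+21)<40)
p=P[b];print('body n',len(p),np.median(p[:,2]))
r=cv2.minAreaRect(p[:,:2].astype(np.float32));print(r,cv2.boxPoints(r))
gl=w&(Z>15)&(np.hypot(X-464,Y+21)>38)
print('glue',P[gl].mean(0),(P[gl].max(0)+P[gl].min(0))/2,np.ptp(P[gl],0),P[gl][:,2].max())
v,u=np.nonzero(b);print(u.min(),u.max(),v.min(),v.max())
```

```text
cap [463.79324557 -23.23956887  88.27665856] [453.03239523 -18.70896137  87.80196065] [68.13187284 54.15955009  7.53692345] 1693
body n 748 61.464981906834225
((457.31964111328125, -19.24721908569336), (49.91746520996094, 66.52147674560547), 59.20526885986328) [[415.9705   -23.65865 ]
 [473.11288  -57.71524 ]
 [498.6688   -14.835789]
 [441.5264    19.220802]]
glue [417.80667284   6.10520551  63.67489401] [419.74643003   5.59906349  51.70839169] [29.09723209 28.80135875 65.79585223] 84.60631780613369
230 283 143 211
```

>>> carry_out(
  commands="0 0 0 0 0.134;0 0 0.05 4.5 0;0 0 0 4.5 0;0 0 0 4.5 0;0 0 0 4 0",
  newtons=25,
)

```text
time_s: 2.35
eef_pos: [463.2, -18.9, 28.5]
ee_rot: [-0.828, -3.03, 0.0]
ft_force: [1.1, 0.7, 0.3]
gripper_width: 0.997
finger_force: 0.0
```

Run:
```python
from h import *
go(464,-22,24,1.033)
```

```text
t 2.35 tcp [463.2 -18.9  28.5] th 1.038 q7 1.19 F [1.1 0.7 0.3] M [0.04 0.02 0.02] w 93.7 ff 0.0
 spin 0.005 then shift cm [-0.23 -0.22  0.45] | no spin [-0.23 -0.22  0.45]
```

>>> carry_out(
  commands="0 -0.2 -0.2 0.2 0;1 0 0 0 0;1 0 0 0 0;1 0 0 0 0;1 0 0 0 0",
)

```text
time_s: 2.85
eef_pos: [465.3, -22.7, 29.9]
ee_rot: [0.831, 3.028, 0.002]
ft_force: [0.3, 0.4, -0.2]
gripper_width: 0.698
finger_force: 0.0
```

>>> carry_out(
  commands="1 0 0 0 0;1 0 0 0 0;1 0 0 0 0",
)

```text
time_s: 3.15
eef_pos: [464.6, -22.9, 29.0]
ee_rot: [0.832, 3.029, 0.001]
ft_force: [-2.4, 0.3, 11.2]
gripper_width: 0.528
finger_force: 25.0
```

Run:
```python
from h import *
go(423.7,211.7,120,1.264)
```

```text
t 3.15 tcp [464.6 -22.9  29. ] th 1.035 q7 1.2 F [-2.4  0.3 11.2] M [0.21 0.56 0.  ] w 49.6 ff 25.0
 spin -0.229 then shift cm [10.98 21.14 -9.1 ] | no spin [15.49 18.09 -9.1 ]
```

>>> carry_out(
  commands="1 0 0 -2 0;1 0 0 -3.5 0;1 0 0 -3.5 0;1 0 0 0 -0.115;1 0 0 0 -0.114",
)

```text
time_s: 3.65
eef_pos: [464.8, -22.8, 119.6]
ee_rot: [0.472, 3.104, 0.002]
ft_force: [-0.0, 0.8, -1.4]
gripper_width: 0.529
finger_force: 25.0
```

>>> carry_out(
  commands="1 1.8 3.5 0 0;1 1.8 3.5 0 0;1 1.8 3.5 0 0;1 1.8 3.5 0 0;1 1.8 3.5 0 0",
)

```text
time_s: 4.15
eef_pos: [430.8, 172.3, 118.6]
ee_rot: [-0.481, -3.105, -0.0]
ft_force: [0.9, 0.8, -1.1]
gripper_width: 0.531
finger_force: 25.0
```

>>> carry_out(
  commands="1 1 1.8 0 0;1 0.98 1.84 0 0;1 0 0 0 0",
)

```text
time_s: 4.45
eef_pos: [422.8, 214.1, 118.4]
ee_rot: [-0.475, -3.105, -0.0]
ft_force: [0.8, -0.5, -2.3]
gripper_width: 0.528
finger_force: 25.0
```

Run:
```python
from h import *
go(423.7,211.7,120,1.264)
im,d,K,T=cam('wrist');b=cam('top')
w1,_=im,save('both',np.vstack([im,b[0]])[:,:])
# caps of jar via top depth
P=cloud(*b[1:]);go(423.7,211.7,35,1.264)
def cap(x,y,zlo,zhi,r=45,P=P):
    m=(P[...,2]>zlo)&(P[...,2]<zhi)&(np.hypot(P[...,0]-x,P[...,1]-y)<r);q=P[m]
    print(len(q),q.mean(0) if len(q) else 0)
```

```text
t 4.45 tcp [422.8 214.1 118.4] th 1.267 q7 0.75 F [ 0.8 -0.5 -2.3] M [-0.06  0.02  0.05] w 49.6 ff 25.0
 spin 0.003 then shift cm [-0.16 -0.2  -0.16] | no spin [-0.16 -0.2  -0.16]
t 4.55 tcp [423.3 211.4 118.4] th 1.265 q7 0.75 F [ 0.2 -0.5 -2. ] M [-0.04 -0.01  0.01] w 49.9 ff 25.0
 spin 0.001 then shift cm [-0.03  0.05  8.34] | no spin [-0.03  0.05  8.34]
```

```bash
python3 -c "
import cv2;i=cv2.imread('pics/both.png');cv2.imwrite('pics/b1.png',cv2.resize(i,(400,600)))"
```

```text
(no output)
```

View pics/b1.png

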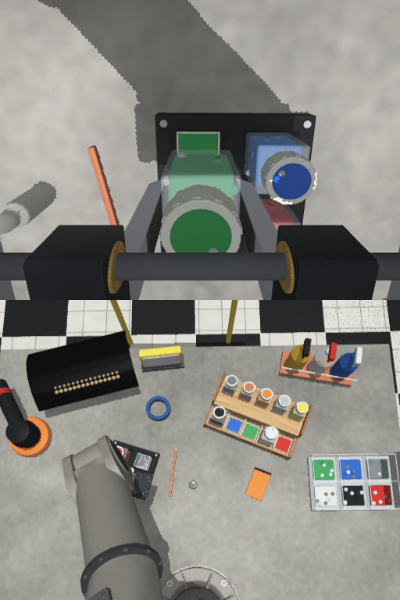

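The wrist view shows the green jar held square at (195,230), with the pocket card just behind it. The top view confirms the arm is over the caddy. Lowering.

>>> carry_out(
  commands="1 0 0 3 0;1 0 0 2 0;1 0 0 1 0;1 0 0 0.8 0;1 0 0 0 0",
)

```text
time_s: 5.05
eef_pos: [423.4, 210.9, 50.1]
ee_rot: [-0.481, -3.104, 0.001]
ft_force: [0.6, 0.3, -0.9]
gripper_width: 0.535
finger_force: 25.0
```

>>> carry_out(
  commands="1 0 0 0.5 0;1 0 0 0.5 0;1 0 0 0.4 0;1 0 0 0.2 0;1 0 0 0 0",
)

```text
time_s: 5.55
eef_pos: [423.6, 211.5, 34.6]
ee_rot: [-0.48, -3.105, -0.0]
ft_force: [0.1, -0.8, 2.7]
gripper_width: 0.528
finger_force: 25.0
```

Run:
```python
from h import *
go(423.7,211.7,35,1.264)
```

```text
t 5.55 tcp [423.6 211.5  34.6] th 1.264 q7 0.82 F [ 0.1 -0.8  2.7] M [-0.29  0.17 -0.06] w 49.6 ff 25.0
 spin -0.0 then shift cm [-0.01  0.02 -0.04] | no spin [-0.01  0.02 -0.04]
```

>>> carry_out(
  commands="0.32 0 0 0 0;0.32 0 0 0 0;0.32 0 0 0 0;0.32 0 0 0 0;0.32 0 0 -1.6 0",
  newtons=40,
)

```text
time_s: 6.05
eef_pos: [422.6, 211.0, 49.4]
ee_rot: [-0.48, -3.103, 0.003]
ft_force: [0.5, -0.9, 1.0]
gripper_width: 0.679
finger_force: 0.0
```

>>> carry_out(
  commands="0.32 0 0 -1.6 -0.1;0.32 0 0 0 -0.14;0.32 0 0 0 -0.139;1 0 0 0 0;1 0 0 0 0",
)

```text
time_s: 6.55
eef_pos: [424.2, 211.8, 67.0]
ee_rot: [-0.105, 3.139, 0.001]
ft_force: [-1.7, -1.6, 32.5]
gripper_width: 0.546
finger_force: 16.1
```

>>> carry_out(
  commands="1 0 0 0 0;1 0 0 0 0;1 0 0 0 0;1 0 0 0 0",
)

```text
time_s: 6.95
eef_pos: [425.1, 211.7, 68.0]
ee_rot: [-0.104, 3.137, 0.002]
ft_force: [-2.2, -6.6, 34.1]
gripper_width: 0.459
finger_force: 62.9
```

Run:
```python
from h import *
go(423.7,211.7,66,1.643)
```

```text
t 6.95 tcp [425.1 211.7  68. ] th 1.637 q7 1.12 F [-2.2 -6.6 34.1] M [-1.61  0.38 -0.08] w 43.2 ff 62.9
 spin -0.006 then shift cm [0.14 0.01 0.2 ] | no spin [0.14 0.01 0.2 ]
```

>>> carry_out(
  commands="0.35 0 0 0 0;0.35 0 0 -0.2 0;0.35 0 0 -0.2 0;1 0 0 0 0;1 0 0 0 0",
  newtons=40,
)

```text
time_s: 7.45
eef_pos: [423.3, 211.4, 70.3]
ee_rot: [0.111, -3.139, 0.0]
ft_force: [0.2, -0.3, -0.2]
gripper_width: 0.517
finger_force: 0.0
```

>>> carry_out(
  commands="1 0 0 0 0;1 0 0 0 0;1 0 0 0 0",
)

```text
time_s: 7.75
eef_pos: [423.3, 211.4, 70.3]
ee_rot: [0.113, -3.139, 0.0]
ft_force: [-0.4, 0.2, -1.2]
gripper_width: 0.46
finger_force: 40.0
```

Run:
```python
from h import *
go(423.7,211.7,71,1.643)
```

```text
t 7.75 tcp [423.3 211.4  70.3] th 1.643 q7 1.13 F [-0.4  0.2 -1.2] M [ 0.04  0.01 -0.  ] w 43.2 ff 40.0
 spin -0.0 then shift cm [-0.04  0.03 -0.07] | no spin [-0.04  0.03 -0.07]
```

Clean grip. Now the twist.

>>> carry_out(
  commands="1 0 0 0 0.14;1 0 0 0 0.14;1 0 0 0 0.14;1 0 0 0 0.14",
)

```text
time_s: 8.15
eef_pos: [423.5, 211.0, 70.4]
ee_rot: [-0.768, -3.046, 0.001]
ft_force: [1.4, -2.9, 0.2]
gripper_width: 0.46
finger_force: 40.0
```

```bash
python3 -c "
from h import *
go(423.7,211.7,70,-.307)"
```

```text
t 8.15 tcp [423.5 211.   70.4] th 1.077 q7 0.62 F [ 1.4 -2.9  0.2] M [-0.78 -0.06  0.14] w 43.3 ff 40.0
 spin 1.384 then shift cm [ 0.07 -0.    0.04] | no spin [0.02 0.07 0.04]
```

>>> carry_out(
  commands="1 0 0 0 0.14;1 0 0 0 0.14;1 0 0 0 0.14;1 0 0 0 0.14;1 0 0 0 0.14",
)

```text
time_s: 8.65
eef_pos: [423.7, 211.6, 70.5]
ee_rot: [1.764, 2.599, 0.0]
ft_force: [-0.5, 3.9, -0.7]
gripper_width: 0.461
finger_force: 40.0
```

```bash
python3 -c "
from h import *
go(423.7,211.7,70,-.307)"
```

```text
t 8.65 tcp [423.7 211.6  70.5] th 0.378 q7 -0.0 F [-0.5  3.9 -0.7] M [0.94 0.34 1.01] w 43.3 ff 40.0
 spin 0.685 then shift cm [0.01 0.   0.05] | no spin [0.01 0.01 0.05]
```

>>> carry_out(
  commands="1 0 0 0 0.14;1 0 0 0 0.14;1 0 0 0 0.14;1 0 0 0 0.14;1 0 0 0 0.13",
)

```text
time_s: 9.15
eef_pos: [424.3, 211.9, 70.8]
ee_rot: [2.539, 1.849, 0.002]
ft_force: [4.1, 4.0, 1.1]
gripper_width: 0.46
finger_force: 40.0
```

```bash
python3 -c "
from h import *
go(423.7,211.7,70,-.307)"
```

```text
t 9.15 tcp [424.3 211.9  70.8] th -0.312 q7 -0.6 F [4.1 4.  1.1] M [ 0.97 -1.11  0.92] w 43.2 ff 40.0
 spin -0.005 then shift cm [-0.04 -0.05  0.08] | no spin [-0.04 -0.05  0.08]
```

Moment rose from 0.14 to about 1.0 N m, so the green cap has reached its stop. Now lift it by the tight cap and carry it over the green bay.

>>> carry_out(
  commands="1 0 0 -1 0;1 0 0 -2 0;1 0 0 -4 0;1 0 0 -4 0;1 0 0 -4 0",
)

```text
time_s: 9.65
eef_pos: [423.3, 210.6, 222.4]
ee_rot: [2.532, 1.859, -0.001]
ft_force: [0.4, 0.2, -2.0]
gripper_width: 0.46
finger_force: 40.0
```

>>> carry_out(
  commands="1 -3.33 2.97 0 0;1 -3.33 2.97 0 0;1 -3.33 2.97 0 0;1 -3.33 2.97 0 0;1 -3.33 2.97 0 0",
)

```text
time_s: 10.15
eef_pos: [514.8, 6.1, 221.2]
ee_rot: [-2.531, -1.86, -0.001]
ft_force: [0.9, 1.4, -1.0]
gripper_width: 0.462
finger_force: 40.0
```

>>> carry_out(
  commands="1 -3.33 2.97 0 0;1 -3.33 2.97 0 0;1 -3.33 2.97 0 0;1 -3.33 2.97 0 0;1 -3.33 2.97 0 0",
)

```text
time_s: 10.65
eef_pos: [606.0, -197.3, 220.7]
ee_rot: [-2.531, -1.86, 0.001]
ft_force: [1.2, 0.8, -0.8]
gripper_width: 0.463
finger_force: 40.0
```

>>> carry_out(
  commands="1 0 0 0 0",
)

```text
time_s: 10.75
eef_pos: [605.5, -202.5, 220.9]
ee_rot: [2.537, 1.85, -0.004]
ft_force: [-1.7, -0.2, -2.5]
gripper_width: 0.46
finger_force: 40.0
```

Run:
```python
from h import *
go(604.1,-195.6,94,-.35)
im,d,K,T=cam('wrist');save('w2',im);np.savez('w2.npz',im=im,d=d,K=K,T=T)
```

```text
t 10.75 tcp [ 605.5 -202.5  220.9] th -0.311 q7 0.26 F [-1.7 -0.2 -2.5] M [-0.07  0.07 -0.07] w 43.2 ff 40.0
 spin 0.039 then shift cm [ 0.64 -0.38 12.69] | no spin [ 0.66 -0.35 12.69]
```

View pics/w2.png

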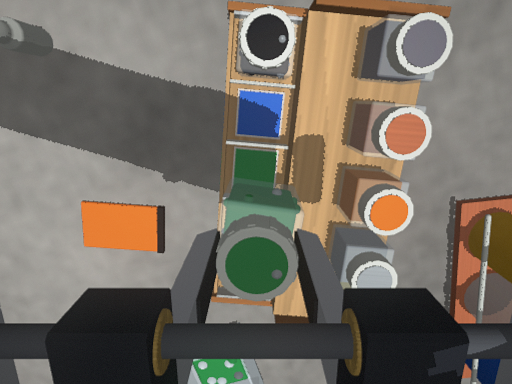

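The view shows the held jar with its cap at (257,262) and back edge at (235–300,185–197), the blue card at (261,113), and the green bay just behind the jar. I'll measure the jar in the tool frame and its yaw against the rack.

Run:
```python
from h import *
z=np.load('w2.npz');im,d,K,T=[z[k] for k in('im','d','K','T')]
P=cloud(d,K,T);o=env.get_obs();M=R.from_rotvec(o['ee_rot']).as_matrix()
Zs=P[...,2];w=np.zeros(d.shape,bool);w[170:310,200:320]=1
c=np.linalg.norm(P[...,:2]-o['eef_pos'][:2],axis=2)
m=w&(c<40)&(Zs>120); h=np.percentile(Zs[m],95);print('top z',h)
cap=w&(c<34)&(abs(Zs-h)<4);q=P[cap];(cc,rr)=cv2.minEnclosingCircle(q[:,:2].astype(np.float32));print('cap',cc,rr,q.mean(0))
t=M.T@(np.r_[cc,h]-o['eef_pos']);print('cap in tool',t)
body=w&(c<45)&(abs(Zs-(h-26))<4);p=P[body];print(len(p));r=cv2.minAreaRect(p[:,:2].astype(np.float32));print(r)
# body edge far: use mask's topmost pixels
v,u=np.nonzero(body);E=[];
for k in range(u.min()+4,u.max()-3):
    vv=v[u==k]
    if len(vv): E.append(P[vv.min(),k,:2])
E=np.array(E);l=cv2.fitLine(E.astype(np.float32),cv2.DIST_HUBER,0,.01,.01).ravel();print('edge ang',np.arctan2(l[1],l[0])%(np.pi/2)-np.pi/2,len(E))
hsv=cv2.cvtColor(im,cv2.COLOR_RGB2HSV);b=((hsv[...,0]>100)&(hsv[...,0]<130)&(hsv[...,1]>120));b[:, :230]=0;b[:,290:]=0;b[140:]=0;b[:85]=0
rc=cv2.minAreaRect(np.argwhere(b)[:,::-1].astype(np.float32));print('blue card',ray(rc[0],K,T,30))
bp=ray(cv2.boxPoints(rc),K,T,30);e=bp[1]-bp[0];print(np.arctan2(e[1],e[0])%(np.pi/2)-np.pi/2)
go(604.1,-195.6,94,-.35)
```

```text
top z 276.06195404007474
cap (608.1559448242188, -199.0243377685547) 26.149765014648438 [ 611.20679549 -199.78964666  276.07471403]
cap in tool [  1.27047345   2.66035223 -55.42343848]
427
((607.32373046875, -205.1923065185547), (27.374738693237305, 59.92792510986328), 75.9210205078125)
edge ang -0.29014313 55
blue card [[ 628.52589152 -140.8504938    30.        ]]
-0.419514706335429
t 10.8 tcp [ 605.2 -199.5  220.6] th -0.309 q7 0.26 F [ 0.2  1.  -0.6] M [-0.01  0.04 -0.  ] w 43.1 ff 40.0
 spin 0.041 then shift cm [ 0.36 -0.23 12.66] | no spin [ 0.37 -0.21 12.66]
```

Run:
```python
from h import *
z=np.load('w2.npz');im,d,K,T=[z[k] for k in('im','d','K','T')]
P=cloud(d,K,T);o=env.get_obs();M=R.from_rotvec(o['ee_rot']).as_matrix();tcp=np.array([605.5,-202,220.8])
hsv=cv2.cvtColor(im,cv2.COLOR_RGB2HSV)
g=((hsv[...,0]>45)&(hsv[...,0]<85)&(hsv[...,1]>100)).astype(np.uint8);g[:232]=0;g[300:]=0;g[:,:215]=0;g[:,300:]=0
n,l,s,c=cv2.connectedComponentsWithStats(g);i=1+s[1:,4].argmax();print(s[i],c[i],np.median(P[l==i],0))
q=ray(c[i],K,T,np.median(P[l==i],0)[2])[0];print('sticker',q,'tool',M.T@(q-tcp))
h=q[2]-26
w=np.zeros(d.shape,bool);w[150:240,215:312]=1
b=w&(abs(P[...,2]-h)<5);v,u=np.nonzero(b);print(len(v),u.min(),u.max(),v.min(),v.max())
A=[]
for k in range(u.min()+5,u.max()-4):
    vv=v[u==k]
    if len(vv):A.append((k,vv.min()))
A=np.array(A);X=ray(A,K,T,h)[:,:2].astype(np.float32);f=cv2.fitLine(X,cv2.DIST_HUBER,0,.01,.01).ravel();print('edge',np.arctan2(f[1],f[0])%(np.pi/2)-np.pi/2,f[2:],'dist centre',abs(f[0]*(q[1]-f[3])-f[1]*(q[0]-f[2])))
print(A[::8].tolist())
```

```text
[ 226  237   62   57 2657] [255.73278133 264.89424163] [ 604.5647024  -204.40662767  244.6398736 ]
sticker [ 604.6194836  -204.63432001  244.6398736 ] tool [ -2.82351373  -0.05310428 -23.83441786]
1631 215 305 198 238
edge -0.4513694 [ 615.0892  -180.97762] dist centre 25.85435916885404
[[220, 203], [228, 198], [236, 200], [244, 200], [252, 202], [260, 203], [268, 204], [276, 205], [284, 206], [292, 207], [300, 208]]
```

>>> carry_out(
  commands="1 0.55 -0.12 0 -0.045;1 0 0 3 0;1 0 0 3 0;1 0 0 2.5 0;1 0 0 0 0",
)

```text
time_s: 11.3
eef_pos: [604.9, -186.8, 133.1]
ee_rot: [-2.484, -1.917, 0.004]
ft_force: [0.1, 0.6, -0.9]
gripper_width: 0.455
finger_force: 40.0
```

Run:
```python
from h import *
go(605,-194.3,95,-.265)
```

```text
t 11.3 tcp [ 604.9 -186.8  133.1] th -0.256 q7 0.35 F [ 0.1  0.6 -0.9] M [-0.03  0.09  0.02] w 42.8 ff 40.0
 spin 0.009 then shift cm [-0.72  0.23  3.8 ] | no spin [-0.72  0.22  3.8 ]
```

>>> carry_out(
  commands="1 -0.4 0.1 0 0;1 0 0 0 0;1 0 0 0 0",
)

```text
time_s: 11.6
eef_pos: [607.0, -194.2, 137.0]
ee_rot: [2.491, 1.912, 0.002]
ft_force: [0.7, 0.5, -1.3]
gripper_width: 0.461
finger_force: 40.0
```

Run:
```python
from h import *
go(605,-194.3,95,-.265)
```

```text
t 11.6 tcp [ 607.  -194.2  137. ] th -0.261 q7 0.36 F [ 0.7  0.5 -1.3] M [-0.03  0.1  -0.01] w 43.3 ff 40.0
 spin 0.004 then shift cm [-0.06 -0.2   4.2 ] | no spin [-0.06 -0.2   4.2 ]
```

>>> carry_out(
  commands="1 -0.05 -0.2 1.5 0;1 0 0 1.2 0;1 0 0 0.8 0;1 0 0 0.4 0;1 0 0 0 0",
)

```text
time_s: 12.1
eef_pos: [604.3, -194.2, 95.9]
ee_rot: [-2.492, -1.912, 0.001]
ft_force: [0.3, -0.3, -1.8]
gripper_width: 0.459
finger_force: 40.0
```

Run:
```python
from h import *
go(605,-194.3,95,-.265)
```

```text
t 12.1 tcp [ 604.3 -194.2   95.9] th -0.262 q7 0.39 F [ 0.3 -0.3 -1.8] M [-0.03  0.08  0.  ] w 43.2 ff 40.0
 spin 0.003 then shift cm [0.01 0.07 0.09] | no spin [0.01 0.07 0.09]
```

>>> carry_out(
  commands="1 0 0 0.1 0;1 0 0 0.1 0;1 0 0 0 0",
)

```text
time_s: 12.4
eef_pos: [604.8, -194.2, 95.1]
ee_rot: [2.492, 1.912, 0.001]
ft_force: [-0.5, 0.9, 6.5]
gripper_width: 0.461
finger_force: 40.0
```

Run:
```python
from h import *
go(605,-194.3,95,-.265)
```

```text
t 12.4 tcp [ 604.8 -194.2   95.1] th -0.262 q7 0.39 F [-0.5  0.9  6.5] M [ 0.15  0.42 -0.01] w 43.4 ff 40.0
 spin 0.003 then shift cm [-0.    0.02  0.01] | no spin [-0.    0.02  0.01]
```

Seated on the floor (Fz +6.5 N). Release and go to the red jar.

>>> carry_out(
  commands="0.36 0 0 0 0;0.36 0 0 0 0;0.36 0 0 0 0;0.36 0 0 -3 0;0.36 0 0 -5 0",
)

```text
time_s: 12.9
eef_pos: [602.7, -193.5, 172.9]
ee_rot: [-2.49, -1.91, 0.006]
ft_force: [1.1, 0.3, 0.7]
gripper_width: 0.641
finger_force: 0.0
```

>>> carry_out(
  commands="0.36 0 0 -5 0;0.3 0 0 0 -0.149;0.3 0 0 0 -0.149;0.3 0 0 0 -0.149;0.3 0 0 0 -0.149",
)

```text
time_s: 13.4
eef_pos: [604.3, -194.1, 224.6]
ee_rot: [1.813, 2.565, 0.0]
ft_force: [-0.5, -1.0, 0.3]
gripper_width: 0.698
finger_force: 0.0
```

>>> carry_out(
  commands="0.3 0 0 0 -0.149;0.3 0 0 0 -0.149;0.3 0 0 0 -0.149;0.3 0 0 0 -0.149;0.3 0 0 0 -0.149",
)

```text
time_s: 13.9
eef_pos: [604.2, -194.2, 224.4]
ee_rot: [-0.756, -3.049, 0.0]
ft_force: [0.8, -0.2, 0.2]
gripper_width: 0.698
finger_force: 0.0
```

>>> carry_out(
  commands="0.3 0 0 0 -0.149;0.3 0 0 0 -0.149;0.3 0 0 0 -0.149;0.3 0 0 0 -0.117",
)

```text
time_s: 14.3
eef_pos: [604.2, -194.2, 224.4]
ee_rot: [0.122, -3.139, 0.0]
ft_force: [-0.2, -0.8, -1.2]
gripper_width: 0.699
finger_force: 0.0
```

Run:
```python
from h import *
go(524.3,263.9,170,1.643)
im,d,K,T=cam('top');P=cloud(d,K,T)
for n,(x,y) in dict(green=(604,-196),black=(652,-82),silver=(580,-253)).items():
    m=(P[...,2]>112)&(P[...,2]<124)&(np.hypot(P[...,0]-x,P[...,1]-y)<35);print(n,m.sum(),P[m].mean(0) if m.sum() else '')
```

```text
t 14.3 tcp [ 604.2 -194.2  224.4] th 1.649 q7 2.01 F [-0.2 -0.8 -1.2] M [0.04 0.02 0.01] w 65.7 ff 0.0
 spin 0.006 then shift cm [ 4.66 46.27  5.44] | no spin [ 4.39 46.3   5.44]
green 0 
black 218 [652.52626646 -81.72139456 117.39108195]
silver 0
```

>>> carry_out(
  commands="0.3 0.44 4.63 0 0;0.3 0.44 4.63 0 0;0.3 0.44 4.63 0 0;0.3 0.44 4.63 0 0;0.3 0.44 4.63 0 0",
)

```text
time_s: 14.85
eef_pos: [565.1, 36.9, 224.6]
ee_rot: [-0.109, 3.139, 0.0]
ft_force: [0.7, 0.1, -0.2]
gripper_width: 0.701
finger_force: 0.0
```

>>> carry_out(
  commands="0.3 0.44 4.63 1 0;0.3 0.44 4.63 1 0;0.3 0.44 4.63 1 0;0.3 0.44 4.63 1 0;0.3 0.44 4.63 1.4 0",
)

```text
time_s: 15.35
eef_pos: [526.8, 266.4, 170.5]
ee_rot: [-0.108, 3.139, 0.001]
ft_force: [1.0, 0.5, 0.5]
gripper_width: 0.7
finger_force: 0.0
```

>>> carry_out(
  commands="0.3 0 0 0 0;0.3 0 0 0 0",
)

```text
time_s: 15.55
eef_pos: [526.5, 265.1, 169.9]
ee_rot: [0.113, -3.139, 0.001]
ft_force: [0.6, -0.7, -0.2]
gripper_width: 0.698
finger_force: 0.0
```

```bash
cat >> h.py <<'E'
def capoff(col,zc):
    im,d,K,T=cam('wrist');o=env.get_obs();M=R.from_rotvec(o['ee_rot']).as_matrix()
    hsv=cv2.cvtColor(im,cv2.COLOR_RGB2HSV);h=hsv[...,0].astype(int);P=cloud(d,K,T)
    m={'red':(h<8)|(h>172),'blue':(h>100)&(h<130),'green':(h>45)&(h<85)}[col]&(hsv[...,1]>100)&(abs(P[...,2]-zc)<7)
    n,l,s,c=cv2.connectedComponentsWithStats(m.astype(np.uint8));i=1+s[1:,4].argmax();z=np.median(P[l==i][:,2])
    q=ray(c[i],K,T,z)[0];print('cap',col,s[i],q.round(1))
    return im,d,K,T,q
E
python3 - <<'E'
from h import *
go(524.3,263.9,71,1.643)
im,d,K,T=cam('top');P=cloud(d,K,T)
for n,(x,y) in dict(green=(604,-196),black=(652,-82),silver=(580,-253)).items():
    m=(P[...,2]>112)&(P[...,2]<124)&(np.hypot(P[...,0]-x,P[...,1]-y)<30);print(n,m.sum(),P[m].mean(0) if m.sum() else '')
capoff('red',94);capoff('blue',94)
E
```

```text
t 15.55 tcp [526.5 265.1 169.9] th 1.643 q7 1.15 F [ 0.6 -0.7 -0.2] M [ 0.04 -0.03  0.03] w 65.6 ff 0.0
 spin 0.0 then shift cm [ 0.22 -0.09  9.89] | no spin [ 0.22 -0.09  9.89]
green 222 [ 605.42726264 -194.63716371  117.28678728]
black 212 [652.67668257 -81.84318735 117.40318405]
silver 230 [ 581.11641414 -252.69386107  117.27560164]
cap red [ 235  182   41   39 1190] [524.7 261.5  94.6]
cap blue [ 274   83   44   45 1512] [448.5 285.8  94.6]
```

>>> carry_out(
  commands="0.3 0.2 -0.2 4 0;0.3 0 0 4 0;0.3 0 0 1.9 0;1 0 0 0 0;1 0 0 0 0",
)

```text
time_s: 16.2
eef_pos: [526.0, 261.5, 72.4]
ee_rot: [-0.11, 3.139, -0.0]
ft_force: [-0.0, 0.4, 0.6]
gripper_width: 0.565
finger_force: 0.0
```

>>> carry_out(
  commands="1 0 0 0 0;1 0 0 0 0;1 0 0 0 0;1 0 0 0 0",
)

```text
time_s: 16.6
eef_pos: [526.3, 262.4, 73.1]
ee_rot: [-0.112, 3.137, 0.002]
ft_force: [-0.5, -2.3, 9.0]
gripper_width: 0.46
finger_force: 40.0
```

```bash
python3 -c "
from h import *
go(524.5,262.7,70,-.307)"
```

```text
t 16.6 tcp [526.3 262.4  73.1] th 1.642 q7 1.18 F [-0.5 -2.3  9. ] M [-0.63 -0.01 -0.  ] w 43.2 ff 40.0
 spin 1.949 then shift cm [-0.03 -0.18  0.31] | no spin [0.18 0.04 0.31]
```

>>> carry_out(
  commands="1 0 0 0 0.14;1 0 0 0 0.14;1 0 0 0 0.14;1 0 0 0 0.14",
)

```text
time_s: 17.0
eef_pos: [526.2, 262.0, 73.1]
ee_rot: [0.768, 3.045, 0.002]
ft_force: [-2.1, -5.2, 11.2]
gripper_width: 0.462
finger_force: 40.0
```

```bash
python3 -c "
from h import *
go(524.5,262.7,70,-.307)"
```

```text
t 17.0 tcp [526.2 262.   73.1] th 1.077 q7 0.69 F [-2.1 -5.2 11.2] M [-1.42  0.43  0.18] w 43.4 ff 40.0
 spin 1.384 then shift cm [ 0.01 -0.18  0.31] | no spin [ 0.18 -0.02  0.31]
```

Red is loose (0.18 N m drag). Keep turning.

>>> carry_out(
  commands="1 0 0 0 0.14;1 0 0 0 0.14;1 0 0 0 0.14;1 0 0 0 0.14;1 0 0 0 0.14",
)

```text
time_s: 17.5
eef_pos: [524.9, 262.7, 72.3]
ee_rot: [-1.763, -2.6, -0.001]
ft_force: [-4.2, -1.2, 1.8]
gripper_width: 0.462
finger_force: 40.0
```

```bash
python3 -c "
from h import *
go(524.5,262.7,70,-.307)"
```

```text
t 17.5 tcp [524.9 262.7  72.3] th 0.379 q7 0.1 F [-4.2 -1.2  1.8] M [-0.87  0.61  1.02] w 43.5 ff 40.0
 spin 0.686 then shift cm [-0.01 -0.04  0.23] | no spin [ 0.02 -0.04  0.23]
```

>>> carry_out(
  commands="1 0 0 0 0.14;1 0 0 0 0.14;1 0 0 0 0.14;1 0 0 0 0.14;1 0 0 0 0.13",
)

```text
time_s: 18.0
eef_pos: [525.1, 263.1, 72.3]
ee_rot: [-2.538, -1.85, -0.001]
ft_force: [-2.5, -4.9, 0.3]
gripper_width: 0.46
finger_force: 40.0
```

```bash
python3 -c "
from h import *
go(524.5,262.7,70,-.307)"
```

```text
t 18.0 tcp [525.1 263.1  72.3] th -0.311 q7 -0.47 F [-2.5 -4.9  0.3] M [-1.33  0.71  0.98] w 43.2 ff 40.0
 spin -0.004 then shift cm [-0.06 -0.05  0.23] | no spin [-0.06 -0.05  0.23]
```

>>> carry_out(
  commands="1 0 0 -1 0;1 0 0 -2 0;1 0 0 -4 0;1 0 0 -4 0;1 0 0 -4 0",
)

```text
time_s: 18.5
eef_pos: [525.3, 261.8, 224.1]
ee_rot: [-2.532, -1.86, -0.001]
ft_force: [0.8, 0.7, -1.7]
gripper_width: 0.462
finger_force: 40.0
```

>>> carry_out(
  commands="1 -4.475 1.71 0 0;1 -4.475 1.71 0 0;1 -4.475 1.71 0 0;1 -4.475 1.71 0 0;1 -4.475 1.71 0 0",
)

```text
time_s: 19.0
eef_pos: [538.9, 21.2, 222.7]
ee_rot: [-2.531, -1.861, -0.003]
ft_force: [1.4, 0.4, -2.3]
gripper_width: 0.46
finger_force: 40.0
```

>>> carry_out(
  commands="1 -4.475 1.71 0 0;1 -4.475 1.71 0 0;1 -4.475 1.71 0 0;1 -4.475 1.71 0 0;1 -4.475 1.71 0 0",
)

```text
time_s: 19.5
eef_pos: [552.8, -217.9, 222.7]
ee_rot: [2.531, 1.861, 0.002]
ft_force: [0.4, 1.4, -1.2]
gripper_width: 0.463
finger_force: 40.0
```

>>> carry_out(
  commands="1 -4.475 1.71 0 0;1 -4.475 1.71 0 0;1 0 0 0 0;1 0 0 0 0;1 0 0 0 0",
)

```text
time_s: 20.0
eef_pos: [558.7, -310.7, 222.0]
ee_rot: [-2.532, -1.859, -0.001]
ft_force: [0.0, 1.0, -1.7]
gripper_width: 0.463
finger_force: 40.0
```

```bash
cat >> h.py <<'E'
def held(col):
    o=env.get_obs();M=R.from_rotvec(o['ee_rot']).as_matrix();t=np.array(o['eef_pos'])
    im,d,K,T,q=capoff(col,t[2]+24)
    print(' cap in tool',(M.T@(q-t)).round(1));h=q[2]-26
    P=cloud(d,K,T);b=(abs(P[...,2]-h)<5);b[240:]=0;b[:150]=0;b[:,:225]=0;b[:,312:]=0
    v,u=np.nonzero(b);A=np.array([(k,v[u==k].min()) for k in np.unique(u)][8:-8])
    X=ray(A,K,T,h)[:,:2].astype(np.float32);f=cv2.fitLine(X,cv2.DIST_HUBER,0,.01,.01).ravel()
    print(' jar yaw',np.arctan2(f[1],f[0])%(np.pi/2)-np.pi/2,'half',abs(f[0]*(q[1]-f[3])-f[1]*(q[0]-f[2])),A[::8].tolist())
    return im
E
python3 - <<'E'
from h import *
save('w3',held('red'))
go(556.3,-310.6,97,-.307)
E
```

```text
cap red [ 226  233   62   57 2691] [ 558.9 -311.8  244.3]
 cap in tool [ -0.9   0.5 -22.3]
 jar yaw -0.45657063 half 25.822846878822254 [[233, 195], [241, 197], [249, 198], [257, 199], [265, 200], [273, 201], [281, 202], [289, 204]]
t 20.05 tcp [ 558.9 -310.2  221.9] th -0.304 q7 0.46 F [-0.   0.6 -2.1] M [-0.02  0.14 -0.08] w 43.5 ff 40.0
 spin 0.003 then shift cm [-0.12 -0.24 12.49] | no spin [-0.12 -0.24 12.49]
```

View pics/w3.png

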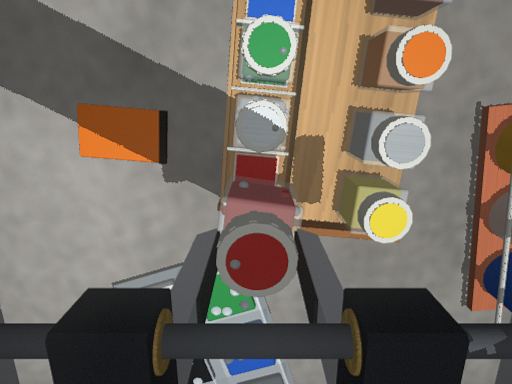

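The view shows the red jar held at (257,262) over the red bay with silver just behind it. Its yaw of −0.456 needs −0.05 rad of correction.

>>> carry_out(
  commands="1 0.02 -0.25 0 -0.05;1 0 0 3 0;1 0 0 3 0;1 0 0 2.5 0;1 0 0 0 0",
)

```text
time_s: 20.55
eef_pos: [555.4, -307.9, 134.0]
ee_rot: [-2.481, -1.92, 0.003]
ft_force: [1.0, 0.5, -1.3]
gripper_width: 0.46
finger_force: 40.0
```

>>> carry_out(
  commands="1 0 0 0 0;1 0 0 0 0",
)

```text
time_s: 20.75
eef_pos: [557.1, -310.5, 138.2]
ee_rot: [2.486, 1.919, 0.002]
ft_force: [-0.2, 0.2, -2.2]
gripper_width: 0.457
finger_force: 40.0
```

Run:
```python
from h import *
go(556.6,-309.3,97,-.255)
```

```text
t 20.75 tcp [ 557.1 -310.5  138.2] th -0.256 q7 0.57 F [-0.2  0.2 -2.2] M [-0.02  0.06 -0.04] w 42.9 ff 40.0
 spin -0.001 then shift cm [ 0.11 -0.09  4.12] | no spin [ 0.11 -0.09  4.12]
```

>>> carry_out(
  commands="1 0.1 -0.08 1.5 0;1 0 0 1.2 0;1 0 0 0.8 0;1 0 0 0.4 0;1 0 0 0 0",
)

```text
time_s: 21.25
eef_pos: [555.5, -309.5, 97.0]
ee_rot: [-2.488, -1.918, 0.001]
ft_force: [-0.3, 0.2, -2.3]
gripper_width: 0.459
finger_force: 40.0
```

>>> carry_out(
  commands="1 0 0 0.15 0;1 0 0 0.15 0;1 0 0 0 0",
)

```text
time_s: 21.55
eef_pos: [556.0, -309.8, 96.1]
ee_rot: [2.488, 1.918, 0.002]
ft_force: [-7.2, 6.7, 25.1]
gripper_width: 0.459
finger_force: 40.0
```

Run:
```python
from h import *
go(556.6,-309.3,97,-.255)
```

```text
t 21.55 tcp [ 556.  -309.8   96.1] th -0.257 q7 0.6 F [-7.2  6.7 25.1] M [ 1.37  1.92 -0.04] w 43.1 ff 40.0
 spin -0.002 then shift cm [ 0.06  0.05 -0.09] | no spin [ 0.06  0.05 -0.09]
```

>>> carry_out(
  commands="1 0 0 -0.2 0;0.36 0 0 0 0;0.36 0 0 0 0;0.36 0 0 0 0;0.36 0 0 -3 0",
)

```text
time_s: 22.05
eef_pos: [554.1, -308.2, 123.8]
ee_rot: [-2.484, -1.916, 0.005]
ft_force: [0.0, 0.1, 1.1]
gripper_width: 0.638
finger_force: 0.0
```

>>> carry_out(
  commands="0.36 0 0 -5 0;0.36 0 0 -5 0;0.3 0 0 0 -0.149;0.3 0 0 0 -0.149;0.3 0 0 0 -0.149",
)

```text
time_s: 22.55
eef_pos: [555.8, -309.3, 226.8]
ee_rot: [1.993, 2.428, 0.0]
ft_force: [-0.5, 0.3, -0.1]
gripper_width: 0.703
finger_force: 0.0
```

>>> carry_out(
  commands="0.3 0 0 0 -0.149;0.3 0 0 0 -0.149;0.3 0 0 0 -0.149;0.3 0 0 0 -0.149;0.3 0 0 0 -0.149",
)

```text
time_s: 23.05
eef_pos: [555.6, -309.5, 226.3]
ee_rot: [-0.973, -2.987, 0.0]
ft_force: [-0.0, -0.2, -0.2]
gripper_width: 0.7
finger_force: 0.0
```

>>> carry_out(
  commands="0.3 0 0 0 -0.149;0.3 0 0 0 -0.149;0.3 0 0 0 -0.149;0.3 0 0 0 -0.149;0.3 0 0 0 -0.112",
)

```text
time_s: 23.55
eef_pos: [555.6, -309.5, 226.3]
ee_rot: [0.123, -3.139, -0.0]
ft_force: [0.2, -0.5, -0.1]
gripper_width: 0.7
finger_force: 0.0
```

Run:
```python
from h import *
go(448.3,286.8,170,1.643)
```

```text
t 23.55 tcp [ 555.6 -309.5  226.3] th 1.649 q7 2.21 F [ 0.2 -0.5 -0.1] M [ 0.04 -0.05  0.01] w 65.8 ff 0.0
 spin 0.006 then shift cm [ 6.4  60.25  5.64] | no spin [ 6.05 60.28  5.64]
```

>>> carry_out(
  commands="0.3 0.47 4.64 0 0;0.3 0.47 4.64 0 0;0.3 0.47 4.64 0 0;0.3 0.47 4.64 0 0;0.3 0.47 4.64 0 0",
)

```text
time_s: 24.05
eef_pos: [514.9, -78.1, 226.5]
ee_rot: [-0.113, 3.139, -0.0]
ft_force: [2.1, 0.1, 0.6]
gripper_width: 0.697
finger_force: 0.0
```

>>> carry_out(
  commands="0.3 0.47 4.64 0 0;0.3 0.47 4.64 0 0;0.3 0.47 4.64 0 0;0.3 0.47 4.64 1.4 0;0.3 0.47 4.64 1.4 0",
)

```text
time_s: 24.55
eef_pos: [475.0, 151.8, 198.6]
ee_rot: [-0.113, 3.138, 0.001]
ft_force: [1.2, 0.6, 0.5]
gripper_width: 0.699
finger_force: 0.0
```

>>> carry_out(
  commands="0.3 0.47 4.64 1.4 0;0.3 0.47 4.64 1.4 0;0.3 0.47 4.6 0 0;0.3 0 0 0 0;0.3 0 0 0 0",
)

```text
time_s: 25.05
eef_pos: [450.9, 288.1, 170.1]
ee_rot: [0.116, -3.139, 0.001]
ft_force: [0.5, -1.4, -0.4]
gripper_width: 0.701
finger_force: 0.0
```

Run:
```python
from h import *
capoff('blue',94)
go(448.3,286.8,72,1.643)
im,d,K,T=cam('top');P=cloud(d,K,T)
for n,(x,y) in dict(red=(557,-310),green=(604,-196),black=(652,-82),silver=(580,-253)).items():
    m=(P[...,2]>112)&(P[...,2]<124)&(np.hypot(P[...,0]-x,P[...,1]-y)<30);print(n,m.sum(),P[m].mean(0) if m.sum() else '')
```

```text
cap blue [ 235  182   41   39 1197] [448.5 285.8  94.6]
t 25.1 tcp [451.4 286.9 170.3] th 1.643 q7 0.98 F [-0.2 -0.1 -1.2] M [ 0.03 -0.06 -0.02] w 65.7 ff 0.0
 spin -0.0 then shift cm [0.3  0.02 9.83] | no spin [0.3  0.02 9.83]
red 224 [ 556.80124815 -308.14492328  117.43088551]
green 217 [ 605.38309078 -194.77638344  117.29731805]
black 211 [652.88317232 -81.93447396 117.53465491]
silver 227 [ 581.00265984 -252.8617788   117.32072994]
```

>>> carry_out(
  commands="0.3 0.3 -0.05 4 0;0.3 0 0 4 0;0.3 0 0 1.8 0;1 0 0 0 0;1 0 0 0 0",
)

```text
time_s: 25.65
eef_pos: [449.0, 285.9, 73.2]
ee_rot: [-0.111, 3.139, -0.0]
ft_force: [0.7, -0.0, 0.1]
gripper_width: 0.564
finger_force: 0.0
```

>>> carry_out(
  commands="1 0 0 0 0;1 0 0 0 0;1 0 0 0 0;1 0 0 0 0",
)

```text
time_s: 26.05
eef_pos: [449.3, 286.9, 73.9]
ee_rot: [-0.113, 3.138, 0.002]
ft_force: [-0.1, -2.3, 9.6]
gripper_width: 0.462
finger_force: 40.0
```

```bash
python3 -c "
from h import *
go(448.4,286.3,72,-.307)"
```

```text
t 26.05 tcp [449.3 286.9  73.9] th 1.643 q7 0.98 F [-0.1 -2.3  9.6] M [-0.66 -0.1  -0.08] w 43.4 ff 40.0
 spin 1.95 then shift cm [-0.08 -0.07  0.19] | no spin [ 0.09 -0.05  0.19]
```

>>> carry_out(
  commands="1 0 0 0 0.14;1 0 0 0 0.14;1 0 0 0 0.14;1 0 0 0 0.14",
)

```text
time_s: 26.45
eef_pos: [448.5, 286.9, 73.5]
ee_rot: [0.766, 3.046, 0.001]
ft_force: [2.2, -3.5, 2.9]
gripper_width: 0.458
finger_force: 40.0
```

```bash
python3 -c "
from h import *
go(448.4,286.3,72,-.307)"
```

```text
t 26.45 tcp [448.5 286.9  73.5] th 1.078 q7 0.48 F [ 2.2 -3.5  2.9] M [-1.   -0.39  1.13] w 43.1 ff 40.0
 spin 1.385 then shift cm [-0.06  0.01  0.15] | no spin [-0.02 -0.06  0.15]
```

Moment is 1.13 N m within the first 0.56 rad, so blue is at its stop. I'll turn on (slipping) to the carry heading, which confirms it.

>>> carry_out(
  commands="1 0 0 0 0.14;1 0 0 0 0.14;1 0 0 0 0.14;1 0 0 0 0.14;1 0 0 0 0.14",
)

```text
time_s: 26.95
eef_pos: [448.4, 287.5, 73.3]
ee_rot: [-1.763, -2.6, -0.002]
ft_force: [-2.0, 2.1, 1.1]
gripper_width: 0.461
finger_force: 40.0
```

>>> carry_out(
  commands="1 0 0 0 0.14;1 0 0 0 0.14;1 0 0 0 0.14;1 0 0 0 0.14;1 0 0 0 0.13",
)

```text
time_s: 27.45
eef_pos: [449.2, 288.2, 73.6]
ee_rot: [-2.538, -1.85, -0.005]
ft_force: [3.1, 7.9, 3.7]
gripper_width: 0.458
finger_force: 40.0
```

```bash
python3 -c "
from h import *
go(448.4,286.3,72,-.307);go(628.2,-139,220)"
```

```text
t 27.45 tcp [449.2 288.2  73.6] th -0.311 q7 -0.72 F [3.1 7.9 3.7] M [ 2.12 -0.71  1.08] w 43.0 ff 40.0
 spin -0.004 then shift cm [-0.21 -0.02  0.16] | no spin [-0.21 -0.02  0.16]
t 27.45 tcp [449.2 288.2  73.6] th -0.311 q7 -0.72 F [3.1 7.9 3.7] M [ 2.12 -0.71  1.08] w 43.0 ff 40.0
 spin 0 then shift cm [-35.15  30.13 -14.7 ] | no spin [-35.15  30.13 -14.7 ]
```

>>> carry_out(
  commands="1 0 0 -1 0;1 0 0 -2 0;1 0 0 -4 0;1 0 0 -4 0;1 0 0 -4 0",
)

```text
time_s: 27.95
eef_pos: [448.1, 286.1, 224.8]
ee_rot: [-2.534, -1.857, -0.0]
ft_force: [-0.2, 1.2, -1.2]
gripper_width: 0.459
finger_force: 40.0
```

>>> carry_out(
  commands="1 -3.5 3 0 0;1 -3.5 3 0 0;1 -3.5 3 0 0;1 -3.5 3 0 0;1 -3.5 3 0 0",
)

```text
time_s: 28.45
eef_pos: [538.7, 72.7, 223.5]
ee_rot: [-2.533, -1.858, -0.002]
ft_force: [1.0, 1.1, -0.2]
gripper_width: 0.459
finger_force: 40.0
```

>>> carry_out(
  commands="1 -3.5 3 0 0;1 -3.5 3 0 0;1 -3.5 3 0 0;1 -3.5 3 0 0;1 -3.5 3 0 0",
)

```text
time_s: 28.95
eef_pos: [628.8, -139.3, 223.2]
ee_rot: [-2.533, -1.858, -0.001]
ft_force: [0.2, 0.7, -1.2]
gripper_width: 0.458
finger_force: 40.0
```

>>> carry_out(
  commands="1 0 0 0 0;1 0 0 0 0;1 0 0 0 0",
)

```text
time_s: 29.25
eef_pos: [628.2, -136.5, 222.7]
ee_rot: [-2.533, -1.857, -0.001]
ft_force: [-0.4, 0.7, -2.8]
gripper_width: 0.46
finger_force: 40.0
```

Run:
```python
from h import *
held('blue')
go(628.6,-139,98,-.307)
```

```text
cap blue [ 226  238   62   55 2588] [ 627.6 -140.2  243.5]
 cap in tool [ -3.7   0.5 -20.8]
 jar yaw -0.4415741 half 26.345715674821065 [[233, 200], [241, 200], [249, 201], [257, 202], [265, 204], [273, 204], [281, 205], [289, 206]]
t 29.3 tcp [ 628.3 -136.1  222.7] th -0.305 q7 0.1 F [ 0.5  0.5 -2. ] M [-0.05  0.04 -0.03] w 43.1 ff 40.0
 spin 0.002 then shift cm [-0.28  0.12 12.47] | no spin [-0.28  0.11 12.47]
```

>>> carry_out(
  commands="1 0.14 0.06 0 -0.045;1 0 0 3 0;1 0 0 3 0;1 0 0 2.5 0;1 0 0 0 0",
)

```text
time_s: 29.8
eef_pos: [627.8, -134.1, 134.9]
ee_rot: [-2.487, -1.913, 0.005]
ft_force: [-0.1, -0.0, -2.6]
gripper_width: 0.457
finger_force: 40.0
```

>>> carry_out(
  commands="1 0 0 0 0;1 0 0 0 0",
)

```text
time_s: 30.0
eef_pos: [630.3, -136.1, 139.2]
ee_rot: [2.491, 1.912, 0.002]
ft_force: [0.8, -0.8, -2.2]
gripper_width: 0.46
finger_force: 40.0
```

Run:
```python
from h import *
go(629.3,-134.9,98,-.26)
```

```text
t 30.0 tcp [ 630.3 -136.1  139.2] th -0.261 q7 0.2 F [ 0.8 -0.8 -2.2] M [-0.08  0.09  0.02] w 43.3 ff 40.0
 spin -0.001 then shift cm [ 0.09 -0.14  4.12] | no spin [ 0.09 -0.14  4.12]
```

>>> carry_out(
  commands="1 0.08 -0.1 1.5 0;1 0 0 1.2 0;1 0 0 0.8 0;1 0 0 0.4 0;1 0 0 0 0",
)

```text
time_s: 30.5
eef_pos: [628.8, -135.2, 98.3]
ee_rot: [-2.492, -1.912, 0.0]
ft_force: [-2.0, 0.9, 0.9]
gripper_width: 0.462
finger_force: 40.0
```

>>> carry_out(
  commands="1 0 0 0.1 0;1 0 0 0.05 0;1 0 0 0 0",
)

```text
time_s: 30.8
eef_pos: [629.2, -134.9, 97.9]
ee_rot: [-2.492, -1.912, -0.002]
ft_force: [-4.6, 6.7, 15.7]
gripper_width: 0.458
finger_force: 40.0
```

Run:
```python
from h import *
go(629.3,-134.9,98,-.26)
```

```text
t 30.8 tcp [ 629.2 -134.9   97.9] th -0.262 q7 0.22 F [-4.6  6.7 15.7] M [ 1.2   1.48 -0.1 ] w 43.1 ff 40.0
 spin -0.002 then shift cm [ 0.    0.01 -0.01] | no spin [ 0.    0.01 -0.01]
```

Seated. Release, retreat and check.

>>> carry_out(
  commands="1 0 0 -0.1 0;0.36 0 0 0 0;0.36 0 0 0 0;0.36 0 0 0 0;0.36 0 0 -3 0",
)

```text
time_s: 31.3
eef_pos: [626.8, -134.9, 125.2]
ee_rot: [-2.49, -1.91, 0.007]
ft_force: [-0.3, 0.2, 0.4]
gripper_width: 0.639
finger_force: 0.0
```

>>> carry_out(
  commands="0.36 0 0 -5 0;0.36 0 0 -5 0;0.36 4 -2 0 0;0.36 4 -2 0 0;0.36 4 -2 0 0",
)

```text
time_s: 31.8
eef_pos: [601.5, -2.8, 228.2]
ee_rot: [2.493, 1.911, 0.001]
ft_force: [1.0, 0.5, 0.5]
gripper_width: 0.638
finger_force: 0.0
```

>>> carry_out(
  commands="0.36 4 -2 0 0;0.36 4 -2 0 0;0.36 4 -2 0 0;0.36 0 0 0 0;0.36 0 0 0 0",
)

```text
time_s: 32.3
eef_pos: [574.8, 128.4, 227.9]
ee_rot: [2.49, 1.915, -0.0]
ft_force: [-0.5, -0.6, -0.2]
gripper_width: 0.639
finger_force: 0.0
```

Run:
```python
from h import *
im,d,K,T=cam('top');P=cloud(d,K,T);save('end',np.vstack([im[60:280],cam('scene')[0][80:340]]))
for n,(x,y) in dict(blue=(628.6,-139),red=(557,-310),green=(604,-196),black=(652,-82),silver=(580,-253)).items():
    m=(P[...,2]>108)&(P[...,2]<128)&(np.hypot(P[...,0]-x,P[...,1]-y)<30);q=P[m];A=np.c_[q[:,:2],np.ones(len(q))]
    print(n,len(q),q.mean(0) if len(q) else '',np.linalg.lstsq(A,q[:,2],rcond=None)[0][:2] if len(q) else '')
```

```text
blue 227 [ 628.6013033  -135.28047937  117.29454994] [ 0.02429325 -0.02085814]
red 234 [ 556.46260346 -307.99123259  116.95308447] [ 0.01567573 -0.01362823]
green 229 [ 604.77879642 -194.37517     117.13961439] [ 0.03373886 -0.01297149]
black 222 [652.3134804  -81.81791281 117.12577183] [0.00194553 0.00368817]
silver 234 [ 580.67876527 -252.73565797  117.17524331] [ 0.01360761 -0.0236825 ]
```

View pics/end.png

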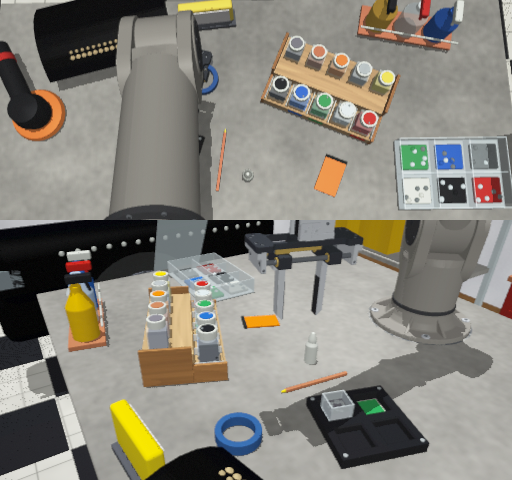

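The final view shows all five bays filled in the right colours, with blue at (301,98), green (323,103) and red (369,122) upright level with the stock jars, and everything else in place.

```bash
python3 -c "
from station import env
print(env.job_done())"
```

```text
the job is handed in; nothing more can be done
None
```

I handed the job in after about 32 s of the 72 s allowed. The red, blue and green jars stand upright and released in their own bays, within about 4 mm of centre. Green and red were loose and I screwed them down to the stop; blue was already at its stop.

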